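Slide the instrument case under the steriliser's spring flap

ROBOT

A 6-joint arm with a two-finger parallel gripper is mounted at the origin on the work surface. World frame = base frame: x ahead of the robot, y to its left, z up, the work surface at z = 0. Lengths are in m, angles in degrees, forces in N, time in s.
With the tool pointing down it reaches from about 0.325 to 0.9 m from the base axis. Payload 6.1 kg.
Tool frame: the origin (TCP) lies on the mounting face of the last link; the fingertips stand 173 mm ahead of it and the grasp point (between the pads) lies 155 mm ahead of it; z points along the fingers, y is the direction in which the jaws open and shut (so a half turn about z gives the same grasp; the last joint's range is limited). The gripper opens to 85 mm and grips with 20 to 120 N. Pads are 22 mm wide; open, the fingers measure 114 mm over their backs; the gripper's body (76 mm by 85 mm) begins 54 mm behind the grasp point. The pads swing forward as they close: fully open they stand 13 mm farther back than shut.
Start: joints at [63.249, 12.628, 87.462, -0, 79.91, -7.225], TCP at [0.209, 0.589, 0.405] pointing down, gripper open.
Joint ranges: [-170.65, 170.65], [-52.31, 119.04], [5.05, 147.46], [-71.25, 251.25], [11.57, 151.72], [-153.62, 153.62]. Speed limits (degrees/s): [147.25, 147.25, 172.46, 180, 180, 180].

INTERFACE

Orientations are given as a 3x3 rotation matrix whose columns are the frame's x, y, z axes.
In Python, from rig import env, snapshot, camera_params, models gives the robot as it stands. The module is installed in compiled form; this text tells all that it offers.
- The arm moves only by the tool play_rows, never from a script. Its argument "increments" is a list of rows, each an object with "linear": the shift along the tool's x, y, z in m, a list of three; "yaw": the turn about the tool's z in degrees. A call has 1 to 20 rows; each row shifts and turns the commanded pose from where the row before left it, along the tool's axes as they then stand; what a row does not reach is not made up. A row lasts 1/12 s, in which the tool goes at most 41.7 mm and 7.16 degrees, less where a joint would pass 70% of its speed; a pose out of reach is approached as far as the arm can. A call is refused whole if a number of a shift passes 0.0417 or a number of a turn 7.16, either way. A call with a gripper value outside its range is refused whole. "hand" is the gripper's target within -1 to 1 (fully open at 1, half-way at 0, shut at -1), set as the call begins (left out, the last holds). The fingers move at their own pace and stop on an object; the grip force is fixed at half the most. Time passes only in rows, so rows that do not move let the fingers close. It gives the time, the measured TCP pose, the force and the opening at its end, in the units of the state.
- env.sense(): the state, without advancing time (a new reading comes with each control period).
- snapshot(name): name is "side" or "top" or "wrist"; returns (picture, depth): 480x640x3 uint8, blue, green, red; 480x640 float32, m along the optical axis (not along the pixel's ray), 0 where there is no reading.
- camera_params(name): a dict with "fx", "fy", "cx", "cy" (pixels), "k1" (the pictures are not rectified: a ray, as slopes to the right and down, at radius r is drawn at 1 + k1 r^2 times it, then the intrinsics apply), "world_from_camera" (4x4, takes a point from camera to world coordinates). Camera axes: x right, y up, looking along -z (the intrinsics and any distortion apply to the point x, -y, -z); pixel columns grow to the right and rows downward; lengths in m; the calibration is good to about 2 mm. A picture is of the moment at which its call begins: read the wrist's pose just before it. camera_params takes no time and is no camera call; for the wrist camera it gives the pose at the moment of the call.
- env.close_job(): hands the job in, once; it reports no verdict.
Trained networks look in the newest picture that a camera, given by its name, has taken for a name from the list of things; names that differ only in an ending like _2 or _b are one class to them, and where a whole thing is asked for, a point or a joint stands for the part that bears it (a point fixed in the world has none). Each returns a list of dicts, best first, with "conf" (0 to 1); they miss things now and then, are a little off and sometimes report something else, mostly with a low value. They report only what shows in the picture. A call takes as long as a camera call. They do not tell look-alikes from the thing itself.
- models.masks_of(thing, camera): "region" (480x640 bool, what is visible of it) and "rect" ([left, top, right, bottom] in pixels, round what is visible of it).
- models.pinpoint(thing, camera): "position" ([column, row] in pixels: a listed point, or the origin of a listed thing).
The state is a dict: "time": time; "qpos": joint angles; "qd": joint speeds; "effort": joint torques, N m; "position": TCP position; "tool_rot": TCP orientation; "wrist_force": force on the tool from outside, world axes, zero at the start; "wrist_torque": the same for the moment, N m; "width": finger opening in m.
Only numpy, scipy, OpenCV 4.12 (cv2) and the standard library are available. Lean on these libraries where they do the work, as an engineer would, in place of code of your own. Each camera call takes 0.05 s, during which the arm holds its last target.

TASK

Put the blue-lidded steel instrument case into the white steriliser dock without picking it up: with one fingertip press down the long red ledge so that the orange spring flap stands open, and while you keep holding it open, push the case along its lane with the other fingertip, under the flap and fully home against the black bumper. Then let go so that the flap springs down onto the case, and take the hand away; do not grip or lift the case, and leave the bottles, jars and other things around it where they are.

Things in the scene. Friction and masses are not known exactly. Their poses are not given: they have to be found in the camera images.
- dock: white steriliser dock, fixed. Origin at table height straight below the flap's hinge axis, level with the flap's front edge. x: direction in which the case is pushed in; y: left, to the ledge side; z up. White floor plate x -170 to 135 mm: 6 mm thick in the lane, 4 mm under the ledge. An aluminium fence (y -12 to -3, 50 mm high, x -170 to 55) carries the hinge
- mouth (a point): where the case passes under the flap's front edge: centre of the lane floor, dock x 0, y -35 mm, 6 mm above the table. The lane is 46 mm wide (y -12 to -58), from x -170, between the fence and a low rail (y -58 to -65, 18 mm high)
- bumper (a point): centre of the face of the black rubber bumper that ends the lane, dock x 53, y -35 mm, 22 mm above the table. It sits on a white lamp housing (x 55 to 135, y -71 to 59, 76 mm high)
- flap (a joint): rocker of orange flap and red ledge, rad: 0 shut, 0.85 stop; hinge along dock x at y 0, 56 mm up. Flap: 4 mm plate over the lane, x 0 to 50 mm, 68 mm wide, sloping 0.66 rad down to the rail when shut, rising as it opens. Case passes under it above 0.5; 0.55 to 0.75 is a good opening. Springs shut (3 N at the ledge to start, 5 to 7 N to hold at 0.6); with the case home it rests on its lid at about 0.4
- ledge (a point): top of the red press ledge, half way along, 35 mm left of the hinge axis. Rigid with the flap, 4 mm thick, dock x -165 to -10 mm, y 14 to 51; shut, its top is here 46 mm above the table, rising 0.2 rad outwards. Pressing it down opens the flap: a fingertip at y 28 to 42 goes down to about 22 mm above the table for 0.6 rad. The tip can slide along it in x while pressing
- case: instrument case, steel, blue lid, 80 mm long (its x, along the lane), 40 wide (y), 34 tall, 0.17 to 0.35 kg. Origin: centre of its underside. Starts loose on the lane floor before the flap, x along the push direction, 14 to 48 mm between its front and the flap. Home, its origin is at dock x 13 mm, its rear 27 mm sticks out in front of the flap
- ink_bottle: bystander: small amber ink bottle with black cap, 34 mm across, 65 mm tall; origin at the centre of its underside; leave alone
- pigment_jar: bystander: small glass jar with red lid, 48 mm across, 50 mm tall; origin at the centre of its underside; leave alone
- soap_box: bystander: green plastic soap box, 70 x 45 x 30 mm; origin at the centre of its underside; leave alone
- red_bottle: bystander: tall red plastic bottle, 64 mm across, 170 mm tall; origin at the centre of its underside; leave alone
- steel_bowl: bystander: open steel bowl, 130 mm across, 55 mm tall; origin at the centre of its underside; leave alone
- brush_pot: bystander: blue ceramic pot, 56 mm across, 85 mm tall, with three brush handles up to 190 mm; origin at the centre of its underside; leave alone
- brush: bystander: long hand brush lying on the table; origin at the centre of its underside, about 180 mm long along its x; leave alone
There are look-alikes about, which are no part of the job. Leave any pink or yellow look-alike of the case alone.

How it is judged:
By the outcome, as a careful person would: the job done as asked, in the order asked, and still so for the second after the job is handed in, with the robot touching nothing.
It also fails if it takes over 42 s, if anything falls off the work surface, if the arm or the gripper's body presses on something with over 40 N, if the wrist force passes 120 N, or if a joint passes its speed limit or range.

## Working session

There is one attempt and no reset: what is moved stays moved. The work goes in short steps, Python scripts to look and compute and a tool call to move; the robot and the scene stay as the last step left them, time stands still between calls to the robot, and variables do not carry over. Pictures are saved under pics/ and viewed, and the job is handed in when it is done.

Besides the shell and the picture viewer there is one more tool, called after "Request:" as a command line: name --argument value ..., lists and objects as JSON in quotes. play_rows: Moves the arm, as the interface text tells. Its arguments: {"type":"object","properties":{"increments":{"type":"array"},"hand":{"type":"number"}},"required":["increments"]}

```bash
mkdir -p pics; ls; python3 - <<'E'
from rig import env,snapshot,camera_params,models
import cv2
s=env.sense(); print({k:(v if not hasattr(v,'round') else v) for k,v in s.items()})
for n in ["side","top"]:
    im,d=snapshot(n); cv2.imwrite(f"pics/{n}0.png",im); p=camera_params(n); print(n,p)
    for t in ["case","mouth","bumper","ledge","dock","flap"]:
        try: print(n,t,[(r['position'],round(r['conf'],2)) for r in models.pinpoint(t,n)][:3])
        except Exception as e: print(t,e)
E
```

```text
pics
{'time': 0.0, 'qpos': array([ 6.32492206e+01,  1.26776232e+01,  8.75268519e+01, -5.60020166e-04,
        7.99104294e+01, -7.22372854e+00]), 'qd': array([ 0.02157739,  0.07668629, -0.04274835,  0.12239983, -0.00703181,
       -0.03167183]), 'effort': array([-2.02620700e-03, -4.96912229e+01, -3.89380753e+01, -5.92997767e-04,
        1.17262921e-02,  5.08772348e-05]), 'position': array([0.20877564, 0.58880959, 0.40356311]), 'tool_rot': array([[-9.42484254e-01,  3.34249355e-01, -8.94086662e-04],
       [ 3.34250463e-01,  9.42482576e-01, -1.79515467e-03],
       [ 2.42631807e-04, -1.99075389e-03, -9.99997989e-01]]), 'wrist_force': array([-0.28501604,  0.14772228, -0.77379951]), 'wrist_torque': array([ 0.00621575, -0.01932442, -0.01764118]), 'width': 0.0858663310091105}
side {'fx': 547.1247261921679, 'fy': 547.1247261921679, 'cx': 330.1980951182766, 'cy': 237.15598260624807, 'k1': -0.12731690305431878, 'world_from_camera': array([[ 0.99276544,  0.08386984, -0.08592223,  0.46446592],
       [-0.11983635,  0.6474954 , -0.75258817, -0.77523983],
       [-0.0074852 ,  0.75744014,  0.65286
[... 548 characters left out ...]
8853875797, 'cx': 316.1053832470698, 'cy': 238.8289733997207, 'k1': -0.10259348429742171, 'world_from_camera': array([[-0.02212272,  0.99120146, -0.13049998,  0.45597147],
       [-0.99957702, -0.01946478,  0.02160804,  0.03562793],
       [ 0.01887777,  0.13092281,  0.99121282,  1.00810754],
       [ 0.        ,  0.        ,  0.        ,  1.        ]])}
top case [([237.1, 334.4], 0.82), ([368.2, 323.5], 0.8), ([421.7, 333.7], 0.8)]
top mouth [([311.3, 240.8], 0.9)]
top bumper [([283.0, 237.0], 0.95)]
top ledge [([346.0, 273.1], 0.86)]
top dock [([308.0, 257.6], 0.64)]
flap it knows: brush, brush_pot, bumper, case, dock, ink_bottle, ledge, mouth, pigment_jar, red_bottle, soap_box, steel_bowl
```

View pics/side0.png

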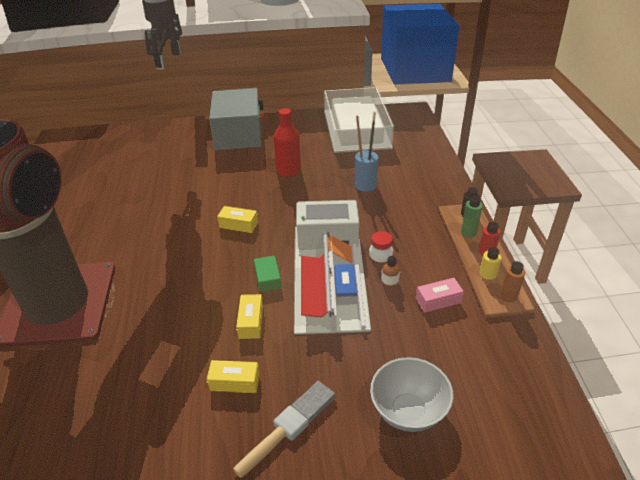

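View pics/top0.png

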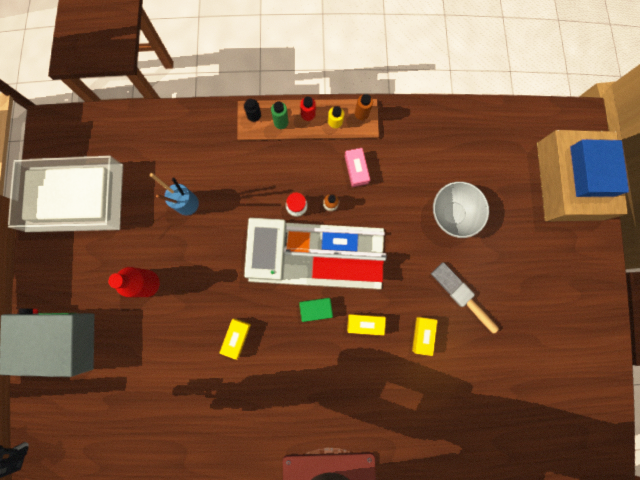

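```bash
cat > h.py <<'E'
import numpy as np,cv2
from rig import env,snapshot,camera_params,models
def cloud(n,d,p=None):
    p=p or camera_params(n)
    K=np.array([[p['fx'],0,p['cx']],[0,p['fy'],p['cy']],[0,0,1]])
    v,u=np.mgrid[:480,:640]
    uv=np.stack([u.ravel(),v.ravel()],1).astype(np.float64)
    r=cv2.undistortPoints(uv[:,None],K,np.array([p['k1'],0,0,0.]))[:,0]
    z=d.ravel(); c=np.stack([r[:,0]*z,-r[:,1]*z,-z,np.ones_like(z)],1)
    return (c@p['world_from_camera'].T)[:,:3].reshape(480,640,3)
def rect(P): 
    (c,s,a)=cv2.minAreaRect((P[:,:2]*1000).astype(np.float32)); return np.round(c,1),np.round(s,1),round(a,2)
def report(n,im,d,p=None):
    W=cloud(n,d,p); hsv=cv2.cvtColor(im,cv2.COLOR_BGR2HSV)
    H,S,V=[hsv[...,i].astype(int) for i in range(3)]
    near=(d>0)&(abs(W[...,0]-.43)<.16)&(abs(W[...,1]-.02)<.2)
    def clean(m):
        m=cv2.morphologyEx(m.astype(np.uint8),cv2.MORPH_OPEN,np.ones((3,3)))
        k,l,st,_=cv2.connectedComponentsWithStats(m); 
        return l==1+np.argmax(st[1:,4]) if k>1 else m>0
    for nm,m in dict(red=((H<5)|(H>174))&(S>180)&(V>80)&(W[...,2]<.07),blue=(H>105)&(H<128)&(S>150),orange=(H>5)&(H<15)&(S>190)&(V>100),
        house=(S<90)&(abs(W[...,2]-.076)<.006)).items():
        m=clean(m&near); P=W[m]
        if len(P)<10: print(n,nm,'none');continue
        print(n,nm,len(P),*rect(P),'z med',np.round(np.percentile(P[:,2],[5,50,95])*1000,1),'mean',np.round(P.mean(0)*1000,1))
E
python3 - <<'E'
from h import *
for n in ["top","side"]:
    im,d=snapshot(n); report(n,im,d)
    W=cloud(n,d)
    for t in ["mouth","bumper","ledge","dock","case","ink_bottle","pigment_jar","soap_box"]:
        for r in models.pinpoint(t,n)[:4]:
            u,v=np.round(r['position']).astype(int); print(n,t,r['conf'],np.round(W[v,u]*1000,1))
    cv2.imwrite(f"pics/{n}crop.png",cv2.resize(im[200:310,230:400],None,fx=4,fy=4,interpolation=cv2.INTER_CUBIC))
E
```

```text
top red 1449 [513.7 -58.2] [163.5  48.6] 87.0 z med [41.3 46.1 51.2] mean [514.2 -53.3  45.6]
top blue 349 [573.2 -36.6] [76.4 32. ] 88.36 z med [37.4 40.2 42.8] mean [571.8 -37.8  40.1]
top orange 240 [572.7  56.2] [46.6 35.2] 88.85 z med [29.1 40.4 50.5] mean [575.3  53.8  39.6]
top house 1605 [544.5 127.4] [80.6 94.4] 85.8 z med [73.3 76.7 79.7] mean [543.6 126.9  76.6]
top mouth 0.77 [582.9  28.    8. ]
top mouth 0.34 [662.6 -14.2  38.6]
top bumper 0.96 [582.5  84.6  70.9]
top ledge 0.75 [512.  -51.9  46.2]
top dock 0.68 [546.3  35.7   4.8]
top case 0.94 [ 362.6 -208.6   35.4]
top case 0.9 [396.8 -93.9  34.1]
top case 0.77 [566.5 -31.8  38.8]
top case 0.69 [372.7 192.4  36.2]
top ink_bottle 0.66 [660.  -14.1  39.8]
top pigment_jar 0.81 [666.1  55.6  49.5]
top soap_box 0.88 [430.2  20.2  32.3]
top soap_box 0.23 [505.1 -55.8  49.1]
side red none
side blue none
side orange none
side house 1083 [545.5 130.4] [84.8 94.8] 85.75 z med [72.8 76.4 79.1] mean [543.8 124.3  76.3]
side mouth 0.84 [584.1   1.7  41.1]
side bumper 0.84 [590.8  76.9  27.3]
side ledge 0.6 [508.5 -44.1  46.3]
side dock 0.98 [540.9 -29.5  60. ]
side case 0.95 [366.9 179.8  15.9]
side case 0.82 [ 356.  -242.1   33.5]
side case 0.71 [ 742.1 -104.9   31.2]
side case 0.68 [569.1 -63.3  41.7]
side ink_bottle 0.97 [ 464.5 -775.2  788.7]
side pigment_jar 0.9 [661.   41.3  25.6]
side soap_box 0.74 [675.6 296.1  19.9]
side soap_box 0.62 [426.  -11.7  24.1]
side soap_box 0.56 [581.8  -1.2  38.6]
```

View pics/topcrop.png

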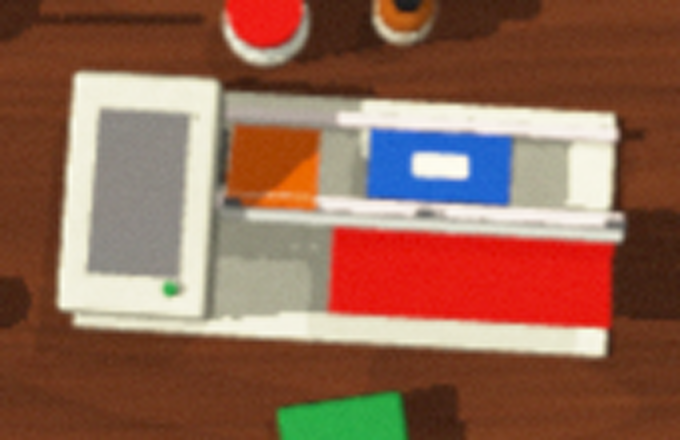

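```bash
cat > fit.py <<'E'
from h import *
from scipy.optimize import least_squares
def masks(n,im,d):
    W=cloud(n,d); hsv=cv2.cvtColor(im,cv2.COLOR_BGR2HSV); H,S,V=[hsv[...,i].astype(int) for i in range(3)]
    near=(d>0)&(abs(W[...,0]-.54)<.1)&(abs(W[...,1]-.02)<.2)
    out={}
    for nm,m in dict(ledge=((H<5)|(H>174))&(S>180)&(V>80),lid=(H>105)&(H<128)&(S>120)&(W[...,2]>.034)).items():
        m=cv2.morphologyEx((m&near).astype(np.uint8),cv2.MORPH_CLOSE,np.ones((9,9)))
        m=cv2.morphologyEx(m,cv2.MORPH_OPEN,np.ones((3,3)))
        k,l,st,_=cv2.connectedComponentsWithStats(m); m=(l==1+np.argmax(st[1:,4])).astype(np.uint8) if k>1 else m
        out[nm]=m
    m=((S<90)&(V>60)&near&(abs(W[...,2]-.076)<.008)&(W[...,1]>.06)).astype(np.uint8)
    m=cv2.morphologyEx(m,cv2.MORPH_CLOSE,np.ones((9,9))); m=cv2.morphologyEx(m,cv2.MORPH_OPEN,np.ones((5,5)));out['house']=m
    return out
def quad(m):
    c=max(cv2.findContours(m,cv2.RETR_EXTERNAL,cv2.CHAIN_APPROX_NONE)[0],key=cv2.contourArea)
    return cv2.approxPolyN(c,4,ensure_convex=True).reshape(-1,2).astype(float)
def on_plane(n,uv,z,p=None):
    p=p or camera_params(n); K=np.array([[p['fx'],0,p['cx']],[0,p['fy'],p['cy']],[0,0,1]])
    r=cv2.undistortPoints(np.asarray(uv,float).reshape(-1,1,2),K,np.array([p['k1'],0,0,0.]))[:,0]
    M=p['world_from_camera']; dirs=np.c_[r[:,0],-r[:,1],-np.ones(len(r))]@M[:3,:3].T
    o=M[:3,3]; t=(z-o[2])/dirs[:,2]; return (o+dirs*t[:,None])
E
python3 - <<'E'
from fit import *
for n in ["top","side"]:
    im,d=snapshot(n); ms=masks(n,im,d)
    for k,z in dict(ledge=.046,lid=.040,house=.076).items():
        q=quad(ms[k]); P=on_plane(n,q,z)[:,:2]*1000
        print(n,k,ms[k].sum(),'\n',np.c_[q,np.round(P,1)].tolist())
        e=np.diff(np.r_[P,P[:1]],axis=0); print([ (round(np.hypot(*x),1),round(np.degrees(np.arctan2(x[1],x[0])),1)) for x in e])
E
```

```text
top ledge 1466 
 [[383.0, 261.0, 530.1, -132.6], [383.0, 281.0, 485.9, -130.8], [313.0, 278.0, 496.0, 23.4], [313.0, 257.0, 542.3, 22.4]]
[(np.float64(44.2), np.float64(177.7)), (np.float64(154.6), np.float64(86.2)), (np.float64(46.3), np.float64(-1.2)), (np.float64(155.5), np.float64(-94.5))]
top lid 592 
 [[358.0, 233.0, 594.8, -79.8], [356.0, 250.0, 556.5, -74.0], [321.0, 249.0, 560.4, 4.1], [323.0, 233.0, 596.3, -1.2]]
[(np.float64(38.7), np.float64(171.4)), (np.float64(78.2), np.float64(87.2)), (np.float64(36.3), np.float64(-8.4)), (np.float64(78.6), np.float64(-91.1))]
top house 2239 
 [[285.0, 219.0, 623.3, 81.6], [282.0, 279.0, 494.0, 89.7], [244.0, 277.0, 499.8, 170.5], [248.0, 217.0, 629.2, 161.7]]
[(np.float64(129.5), np.float64(176.4)), (np.float64(81.0), np.float64(85.9)), (np.float64(129.7), np.float64(-3.9)), (np.float64(80.3), np.float64(-94.3))]
side ledge 665 
 [[323.0, 272.0, 536.0, -20.0], [321.0, 314.0, 520.6, -126.4], [302.0, 314.0, 486.8, -122.2], [302.0, 256.0, 499.3, 30.8]]
[(np.float64(107.5), np.float64(-98.2)), (np.float64(34.1), np.float64(172.8)), (np.float64(153.5), np.float64(85.3)), (np.float64(62.6), np.float64(-54.2))]
side lid 545 
 [[356.0, 292.0, 592.2, -75.2], [336.0, 292.0, 554.9, -70.4], [334.0, 265.0, 560.3, 3.0], [353.0, 264.0, 598.1, 1.0]]
[(np.float64(37.6), np.float64(172.7)), (np.float64(73.6), np.float64(85.7)), (np.float64(37.8), np.float64(-3.0)), (np.float64(76.4), np.float64(-94.4))]
side house 1572 
 [[356.0, 201.0, 627.9, 158.0], [359.0, 226.0, 620.8, 73.4], [297.0, 227.0, 494.8, 86.5], [297.0, 201.0, 501.3, 174.6]]
[(np.float64(84.9), np.float64(-94.8)), (np.float64(126.6), np.float64(174.0)), (np.float64(88.3), np.float64(85.8)), (np.float64(127.7), np.float64(-7.5))]
```

```bash
cat > plan.py <<'E'
import numpy as np,json
from rig import env
O=np.array([.551,.031]); A=85.8
def fr(): a=np.radians(A); ex=np.array([np.cos(a),np.sin(a)]); return ex,np.array([-ex[1],ex[0]])
def todock(p): ex,ey=fr(); q=np.asarray(p)[:2]-O; return np.array([q@ex,q@ey])*1000
def rows(target,yaw_to,n):
    s=env.sense(); R=s['tool_rot']; p=s['position']; th=np.degrees(np.arctan2(R[1,1],R[0,1]))
    dy=(th-yaw_to+180)%360-180; step=(np.array(target)-p)/n; out=[]
    for i in range(n):
        t=np.radians(th-dy*i/n); y=np.array([np.cos(t),np.sin(t),0]); z=np.array([0,0,-1.]); x=np.cross(y,z)
        out.append({"linear":[round(float(step@a),4) for a in (x,y,z)],"yaw":round(dy/n,2)})
    print(json.dumps(out))
def st():
    s=env.sense(); R=s['tool_rot']; print('t',round(s['time'],2),'p',np.round(s['position']*1000,1),'dock',np.round(todock(s['position']),1),'yth',round(np.degrees(np.arctan2(R[1,1],R[0,1])),2),'tilt',np.round(R[:,2],4),'F',np.round(s['wrist_force'],2),'M',np.round(s['wrist_torque'],2),'w',round(s['width']*1000,1))
E
python3 -c "
from plan import *
st(); rows([.542,-.094,.40],-4.2,20)"
```

```text
t 1.6 p [208.9 589.1 404.7] dock [531.5 382.1] yth 70.47 tilt [-0. -0. -1.] F [ 0.43 -0.46  0.07] M [-0.08 -0.05 -0.  ] w 85.4
[{"linear": [-0.0271, -0.0266, 0.0002], "yaw": 3.73}, {"linear": [-0.0288, -0.0248, 0.0002], "yaw": 3.73}, {"linear": [-0.0303, -0.0229, 0.0002], "yaw": 3.73}, {"linear": [-0.0318, -0.0208, 0.0002], "yaw": 3.73}, {"linear": [-0.0331, -0.0187, 0.0002], "yaw": 3.73}, {"linear": [-0.0342, -0.0165, 0.0002], "yaw": 3.73}, {"linear": [-0.0352, -0.0143, 0.0002], "yaw": 3.73}, {"linear": [-0.0361, -0.012, 0.0002], "yaw": 3.73}, {"linear": [-0.0368, -0.0096, 0.0002], "yaw": 3.73}, {"linear": [-0.0373, -0.0072, 0.0002], "yaw": 3.73}, {"linear": [-0.0377, -0.0047, 0.0002], "yaw": 3.73}, {"linear": [-0.0379, -0.0023, 0.0002], "yaw": 3.73}, {"linear": [-0.038, 0.0002, 0.0002], "yaw": 3.73}, {"linear": [-0.0379, 0.0027, 0.0002], "yaw": 3.73}, {"linear": [-0.0376, 0.0052, 0.0002], "yaw": 3.73}, {"linear": [-0.0372, 0.0076, 0.0002], "yaw": 3.73}, {"linear": [-0.0367, 0.01, 0.0002], "yaw": 3.73}, {"linear": [-0.0359, 0.0124, 0.0002], "yaw": 3.73}, {"linear": [-0.035, 0.0147, 0.0002], "yaw": 3.73}, {"linear": [-0.034, 0.0169, 0.0002], "yaw": 3.73}]
```

Request:
play_rows --hand 0.3 --increments '[{"linear":[-0.027,-0.0265,0.0],"yaw":3.73},{"linear":[-0.029,-0.025,0.0],"yaw":3.73},{"linear":[-0.03,-0.023,0.0],"yaw":3.73},{"linear":[-0.032,-0.021,0.0],"yaw":3.73},{"linear":[-0.033,-0.0185,0.0],"yaw":3.73},{"linear":[-0.034,-0.0165,0.0],"yaw":3.73},{"linear":[-0.035,-0.0145,0.0],"yaw":3.73},{"linear":[-0.036,-0.012,0.0],"yaw":3.73},{"linear":[-0.037,-0.0095,0.0],"yaw":3.73},{"linear":[-0.0375,-0.007,0.0],"yaw":3.73},{"linear":[-0.0375,-0.005,0.0],"yaw":3.73},{"linear":[-0.038,-0.002,0.0],"yaw":3.73},{"linear":[-0.038,0.0,0.0],"yaw":3.73},{"linear":[-0.038,0.0025,0.0],"yaw":3.73},{"linear":[-0.0375,0.005,0.0],"yaw":3.73},{"linear":[-0.037,0.0075,0.0],"yaw":3.73},{"linear":[-0.0365,0.01,0.0],"yaw":3.73},{"linear":[-0.036,0.0125,0.0],"yaw":3.73},{"linear":[-0.035,0.015,0.0],"yaw":3.73},{"linear":[-0.034,0.017,0.0],"yaw":3.73}]'

```text
time: 3.27
position: [0.5425, -0.0956, 0.4049]
tool_rot: [[0.076, 0.997, 0.001], [0.997, -0.076, -0.0], [-0.0, 0.001, -1.0]]
wrist_force: [-0.1, 0.7, 0.3]
width: 0.0553
```

```bash
python3 - <<'E'
from fit import *
from plan import *
st()
p=camera_params("wrist"); im,d=snapshot("wrist"); cv2.imwrite("pics/w1.png",im); np.savez("w1.npz",im=im,d=d,M=p['world_from_camera'])
print(p); st()
E
```

```text
t 3.27 p [542.5 -95.6 404.9] dock [-126.9   -0.8] yth -4.33 tilt [ 6.e-04 -1.e-04 -1.e+00] F [-0.09  0.66  0.28] M [ 0.07 -0.04 -0.04] w 55.3
{'fx': 398.86758275840685, 'fy': 398.86758275840685, 'cx': 314.02652044157054, 'cy': 241.72789955125867, 'k1': -0.05827303547687839, 'world_from_camera': array([[ 9.97153875e-01,  7.21143940e-02,  2.19923523e-02,
         5.48899793e-01],
       [-7.53926128e-02,  9.55021953e-01,  2.86790905e-01,
        -2.21222787e-02],
       [-3.21426905e-04, -2.87632723e-01,  9.57740734e-01,
         3.73474088e-01],
       [ 0.00000000e+00,  0.00000000e+00,  0.00000000e+00,
         1.00000000e+00]])}
t 3.32 p [ 544.3 -100.8  404.8] dock [-131.9   -3. ] yth -4.74 tilt [ 0.0023 -0.0045 -1.    ] F [-2.06 -4.48  1.04] M [-0.16  0.06  0.02] w 55.7
```

View pics/w1.png

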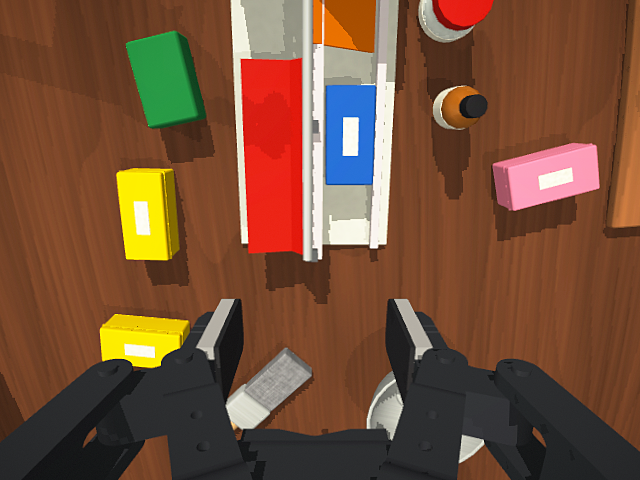

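```bash
python3 - <<'E'
from fit import *
from plan import *
z=np.load("w1.npz"); im,d=z['im'],z['d']; p=camera_params("wrist"); p['world_from_camera']=z['M']
W=cloud("wrist",d,p)
hsv=cv2.cvtColor(im,cv2.COLOR_BGR2HSV); H,S,V=[hsv[...,i].astype(int) for i in range(3)]
near=np.zeros(H.shape,bool); near[:, 225:395]=1; near[290:]=0
for nm,m,zz in (("ledge",((H<5)|(H>174))&(S>150),.046),("lid",(H>105)&(H<128)&(S>120),.040)):
    m=cv2.morphologyEx((m&near).astype(np.uint8),cv2.MORPH_CLOSE,np.ones((25,25)))
    q=quad(m); P=on_plane("wrist",q,zz,p)
    print(nm,q.tolist(),'z',np.round(np.percentile(W[m>0][:,2],[5,50,95])*1000,1)); print(np.round([todock(x) for x in P],1).tolist())
    e=np.diff(np.r_[P,P[:1]],axis=0); print([(round(1000*np.hypot(*x[:2]),1),round(np.degrees(np.arctan2(x[1],x[0])),1)) for x in e])
# tops of tips
for u,v in [(235,303),(222,303),(215,330),(395,303),(408,303),(412,325),(312,245),(308,150),(320,150),(313,60),(383,235),(380,100),(350,20)]:
    print((u,v),np.round(W[v,u]*1000,1),np.round(todock(W[v,u]),1))
E
```

```text
ledge [[302.0, 254.0], [248.0, 252.0], [240.0, 59.0], [301.0, 58.0]] z [41.6 45.5 50.1]
[[-162.5, 9.0], [-160.6, 55.7], [-5.7, 54.7], [-5.4, 8.1]]
[(np.float64(46.8), np.float64(173.5)), (np.float64(154.9), np.float64(85.4)), (np.float64(46.6), np.float64(-3.8)), (np.float64(157.2), np.float64(-94.5))]
lid [[376.0, 85.0], [372.0, 184.0], [326.0, 184.0], [326.0, 85.0]] z [38.  39.4 40.8]
[[-24.4, -50.6], [-102.8, -50.2], [-102.8, -11.6], [-24.5, -11.2]]
[(np.float64(78.5), np.float64(-94.5)), (np.float64(38.6), np.float64(175.8)), (np.float64(78.4), np.float64(86.1)), (np.float64(39.4), np.float64(-4.1))]
(235, 303) [515.8 -82.1 242.7] [-115.4   26.9]
(222, 303) [511.1 -81.7 242.8] [-115.3   31.5]
(215, 330) [513.1 -82.1 262. ] [-115.6   29.6]
(395, 303) [573.2 -86.4 242.9] [-115.4  -30.8]
(408, 303) [577.9 -86.8 242.9] [-115.5  -35.5]
(412, 325) [575.5 -86.4 259.5] [-115.3  -33. ]
(312, 245) [ 539.7 -119.7   56.7] [-151.1    0.2]
(308, 150) [542.6 -42.1  59.8] [-73.5   3. ]
(320, 150) [552.  -43.6  48.6] [-74.3  -6.4]
(313, 60) [551.5  23.6  49.4] [-7.3 -1. ]
(383, 235) [ 607.  -130.6    5.4] [-157.1  -67.7]
(380, 100) [606.1  -7.6  17.1] [-34.5 -57.8]
(350, 20) [582.6  53.2  32.4] [ 24.5 -29.8]
```

```bash
python3 - <<'E'
from fit import *
from plan import *
st()
p=camera_params("wrist"); im,d=snapshot("wrist"); np.savez("w2.npz",im=im,d=d,M=p['world_from_camera'])
cv2.imwrite("pics/w2.png",cv2.resize(im[0:270,210:410],None,fx=3,fy=2.2,interpolation=cv2.INTER_CUBIC))
W=cloud("wrist",d,p); st()
ex,ey=fr(); D=(W[...,:2]-O)@np.stack([ex,ey],1)*1000
# median profile over rows 100..170 vs columns
for c in range(232,400,3):
    sl=slice(110,170)
    print(c,np.round([np.median(D[sl,c,1]),np.median(W[sl,c,2])*1000],1),np.median(im[sl,c],axis=0).astype(int),end=' | ')
E
```

```text
t 3.32 p [ 544.3 -100.8  404.8] dock [-131.9   -3. ] yth -4.74 tilt [ 0.0023 -0.0045 -1.    ] F [-2.06 -4.48  1.04] M [-0.16  0.06  0.02] w 55.7
t 3.37 p [543.3 -98.1 404.5] dock [-129.3   -1.8] yth -4.51 tilt [ 7.0e-04 -1.9e-03 -1.0e+00] F [-0.29  0.38 -0.43] M [-0.   -0.01  0.04] w 55.6
232 [69.7  1. ] [ 92 120 150] | 235 [66.2  3.4] [215 234 235] | 238 [63.5  3.7] [216 236 233] | 241 [52.8 48.7] [ 18  29 221] | 244 [50.6 48. ] [ 20  30 221] | 247 [48.2 47.8] [ 21  30 221] | 250 [45.8 47.2] [ 20  31 221] | 253 [43.5 46.7] [ 20  33 238] | 256 [41.3 46.4] [ 20  30 221] | 259 [38.8 45.8] [ 19  30 221] | 262 [36.5 45.3] [ 19  30 221] | 265 [34.1 45.1] [ 19  30 221] | 268 [31.8 44.4] [ 18  29 220] | 271 [29.4 44.2] [ 18  29 220] | 274 [27.1 43.4] [ 17  29 220] | 277 [24.7 42.9] [ 18  28 220] | 280 [22.4 42.6] [ 18  28 220] | 283 [20.  42.1] [ 18  28 220] | 286 [17.5 41.7] [ 13  27 224] | 289 [15.  44.5] [ 13  25 224] | 292 [12.4 47.5] [ 13  26 230] | 295 [ 9.9 50.3] [ 11  24 230] | 298 [ 7.3 56. ] [146 157 187] | 301 [ 4.9 59.1] [227 236 236] | 304 [ 2.6 59.4] [205 219 218] | 307 [ 0.3 
[... 331 characters left out ...]
 39.4] [220 109  27] | 340 [-26.2  39.8] [244 255 255] | 343 [-28.7  39.6] [242 252 253] | 346 [-31.1  40. ] [244 253 254] | 349 [-33.5  40. ] [240 252 253] | 352 [-36.   39.7] [243 255 255] | 355 [-38.5  39.5] [219 105  25] | 358 [-41.   39.2] [220 116  41] | 361 [-43.4  39.4] [220 116  41] | 364 [-45.9  39.5] [220 116  42] | 367 [-48.2  39.4] [222 117  42] | 370 [-53.9  17.9] [142 101 101] | 373 [-56.4  17.3] [243 247 251] | 376 [-59.   17.5] [242 246 250] | 379 [-63.6   5.7] [234 247 249] | 382 [-66.2   5.6] [234 248 249] | 385 [-68.9   5.4] [235 249 249] | 388 [-72.8  -0.2] [ 66  89 131] | 391 [-75.5  -0.6] [ 39  67 114] | 394 [-78.2  -0.8] [ 40  67 114] | 397 [-81.  -1.] [ 44  73 132] |
```

View pics/w2.png

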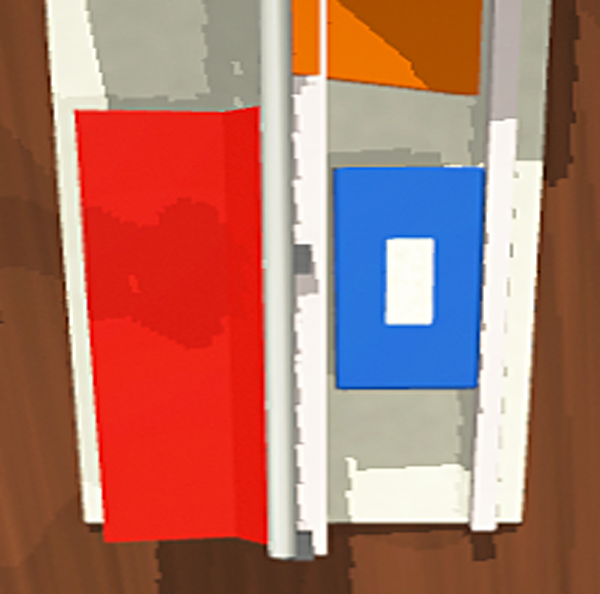

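Request:
play_rows --increments '[{"linear":[0,0,0.015],"yaw":0},{"linear":[0,0,0.025],"yaw":0},{"linear":[0,0,0.03],"yaw":0},{"linear":[0,0,0.03],"yaw":0},{"linear":[0,0,0.03],"yaw":0},{"linear":[0,0,0.025],"yaw":0},{"linear":[0,0,0.015],"yaw":0},{"linear":[0,0,0],"yaw":0},{"linear":[0,0,0],"yaw":0},{"linear":[0,0,0],"yaw":0}]'

```text
time: 4.2
position: [0.5426, -0.0935, 0.2361]
tool_rot: [[0.071, 0.997, 0.002], [0.997, -0.071, -0.0], [-0.0, 0.002, -1.0]]
wrist_force: [0.4, 0.6, 0.5]
width: 0.0554
```

```bash
sed -i 's/^O=.*/O=np.array([.548,.033]); A=85.7/' plan.py; python3 - <<'E'
from fit import *
from plan import *
st()
p=camera_params("wrist"); im,d=snapshot("wrist"); np.savez("w3.npz",im=im,d=d,M=p['world_from_camera'])
cv2.imwrite("pics/w3.png",im)
W=cloud("wrist",d,p); st()
ex,ey=fr(); D=(W[...,:2]-O)@np.stack([ex,ey],1)*1000
im2,d2=snapshot("side"); cv2.imwrite("pics/s3.png",cv2.resize(im2[180:360,230:430],None,fx=4,fy=3.3,interpolation=cv2.INTER_CUBIC))
for r in (60,120):
  for c in range(100,560,8): print(c,np.round([D[r,c,0],D[r,c,1],W[r,c,2]*1000]).astype(int),end='|')
  print()
# tips
m=(d>0)&(abs(D[...,0]-todock(env.sense()['position'])[0])<14)&(W[...,2]<.1)&(W[...,2]>.055)
for lo,hi in((0,320),(320,640)):
    mm=m.copy(); mm[:,:lo]=0; mm[:,hi:]=0
    if mm.sum(): print('tip',mm.sum(),np.round([D[mm][:,0].min(),D[mm][:,0].max(),D[mm][:,1].min(),D[mm][:,1].max(),W[mm][:,2].min()*1000,np.percentile(W[mm][:,2],2)*1000],1))
E
```

```text
t 4.2 p [542.6 -93.5 236.1] dock [-126.5   -4.1] yth -4.09 tilt [ 1.8e-03 -5.0e-04 -1.0e+00] F [0.44 0.55 0.54] M [-0.06  0.05 -0.06] w 55.4
t 4.25 p [542.8 -93.6 236.6] dock [-126.6   -4.4] yth -4.1 tilt [ 2.9e-03 -9.0e-04 -1.0e+00] F [0.11 0.06 0.7 ] M [ 0.01  0.02 -0.03] w 55.5
100 [-24  96   5]|108 [-23  95   0]|116 [-23  91  -1]|124 [-23  87  -1]|132 [-23  83  -1]|140 [-23  79   0]|148 [-23  75   0]|156 [-23  71   1]|164 [-30  50  48]|172 [-30  47  48]|180 [-30  45  46]|188 [-30  42  47]|196 [-30  39  47]|204 [-30  36  45]|212 [-30  33  46]|220 [-30  30  44]|228 [-30  27  45]|236 [-30  25  43]|244 [-30  22  43]|252 [-30  19  42]|260 [-30  16  42]|268 [-30  12  44]|276 [-31   9  47]|284 [-31   6  51]|292 [-32   3  58]|300 [-32   0  59]|308 [-32  -3  59]|316 [-31  -6  49]|324 [-31  -8  50]|332 [-31 -11  50]|340 [-29 -15  39]|348 [-29 -18  39]|356 [-29 -21  39]|364 [-29 -24  39]|372 [-29 -27  40]|380 [-29 -30  40]|388 [-29 -33  39]|396 [-29 -36  41]|404 [-29 -39  40]|412 [-29 -43  40]|420 [-29 -46  39]|428 [-29 -49  38]|436 [-29 -52  40]|444 [-26 -62  18]|452 [-24 -69   6]|460 [-24
[... 716 characters left out ...]
 [-52  -3  59]|316 [-52  -6  50]|324 [-52  -9  49]|332 [-52 -12  50]|340 [-52 -15  37]|348 [-52 -18  39]|356 [-52 -22  39]|364 [-52 -25  40]|372 [-52 -28  39]|380 [-52 -31  39]|388 [-52 -34  40]|396 [-52 -37  42]|404 [-52 -41  38]|412 [-52 -44  39]|420 [-52 -47  40]|428 [-51 -50  40]|436 [-51 -60  17]|444 [-51 -64  19]|452 [-51 -72   6]|460 [-51 -78  -1]|468 [-51 -82  -2]|476 [-51 -86   0]|484 [-51 -90  -1]|492 [-51 -94   0]|500 [-51 -98   0]|508 [ -50 -102    0]|516 [ -50 -107   -2]|524 [ -50 -111   -1]|532 [ -50 -112    5]|540 [ -50 -111   14]|548 [ -50 -111   20]|556 [ -50 -110   28]|
tip 3763 [-140.7 -112.7   -3.5   36.4   55.2   56.7]
tip 2563 [-137.2 -114.1  -46.9  -32.4   65.9   68.6]
```

View pics/w3.png

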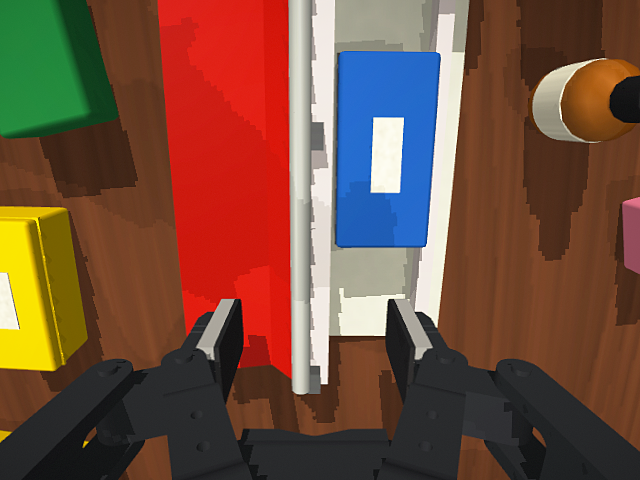

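View pics/s3.png

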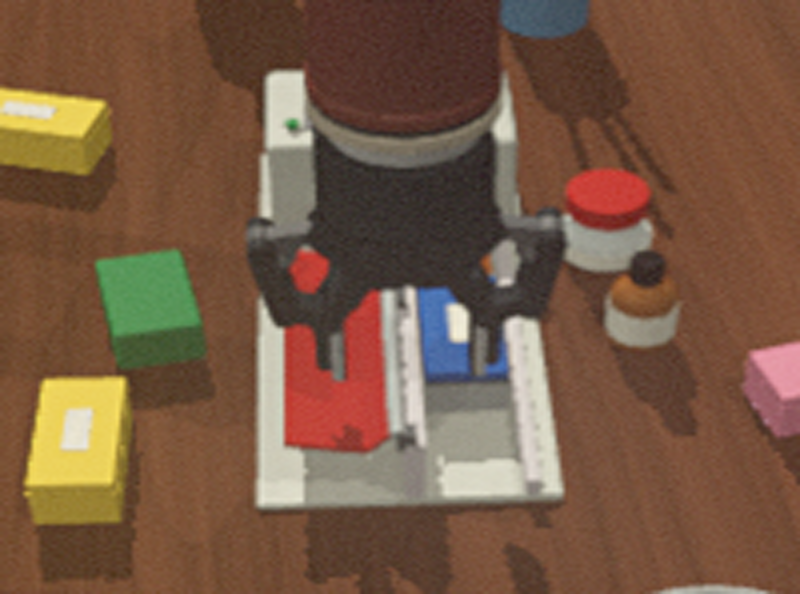

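Request:
play_rows --increments '[{"linear":[0,-0.004,0.005],"yaw":0},{"linear":[0,0,0.008],"yaw":0},{"linear":[0,0,0.005],"yaw":0},{"linear":[0,0,0],"yaw":0},{"linear":[0,0,0],"yaw":0},{"linear":[0,0,0],"yaw":0}]'

```text
time: 4.8
position: [0.5379, -0.0933, 0.2165]
tool_rot: [[0.072, 0.997, -0.001], [0.997, -0.072, 0.0], [0.0, -0.001, -1.0]]
wrist_force: [-0.0, -0.4, 0.3]
width: 0.0554
```

```bash
python3 -c "
from plan import *
st()"
```

```text
t 4.8 p [537.9 -93.3 216.5] dock [-126.7    0.6] yth -4.13 tilt [-6.e-04  2.e-04 -1.e+00] F [-0.02 -0.43  0.26] M [ 0.03 -0.05 -0.05] w 55.4
```

Request:
play_rows --increments '[{"linear":[0,0,0.004],"yaw":0},{"linear":[0,0,0.003],"yaw":0},{"linear":[0,0,0],"yaw":0},{"linear":[0,0,0],"yaw":0}]'

```text
time: 5.13
position: [0.539, -0.0935, 0.2107]
tool_rot: [[0.072, 0.997, 0.003], [0.997, -0.072, -0.001], [-0.0, 0.003, -1.0]]
wrist_force: [3.6, 0.1, 5.7]
width: 0.0553
```

```bash
python3 -c "
from plan import *
st()"
```

```text
t 5.13 p [539.  -93.5 210.7] dock [-126.9   -0.5] yth -4.13 tilt [ 3.e-03 -7.e-04 -1.e+00] F [3.55 0.13 5.67] M [ 0.1  -0.46 -0.03] w 55.3
```

Request:
play_rows --increments '[{"linear":[0,0,0.003],"yaw":0},{"linear":[0,0,0.003],"yaw":0},{"linear":[0,0,0],"yaw":0},{"linear":[0,0,0],"yaw":0}]'

```text
time: 5.47
position: [0.5392, -0.0937, 0.2052]
tool_rot: [[0.072, 0.997, 0.004], [0.997, -0.072, -0.001], [-0.001, 0.004, -1.0]]
wrist_force: [4.0, 0.4, 7.1]
width: 0.0557
```

```bash
python3 -c "
from plan import *
st()"
```

```text
t 5.47 p [539.2 -93.7 205.2] dock [-127.    -0.8] yth -4.12 tilt [ 0.0038 -0.0013 -1.    ] F [3.96 0.41 7.07] M [ 0.   -0.46  0.02] w 55.7
```

Request:
play_rows --increments '[{"linear":[0,0,0.003],"yaw":0},{"linear":[0,0,0.003],"yaw":0},{"linear":[0,0,0.003],"yaw":0},{"linear":[0,0,0.003],"yaw":0},{"linear":[0,0,0],"yaw":0},{"linear":[0,0,0],"yaw":0}]'

```text
time: 5.97
position: [0.5381, -0.0936, 0.1922]
tool_rot: [[0.072, 0.997, -0.0], [0.997, -0.072, -0.001], [-0.001, -0.0, -1.0]]
wrist_force: [0.6, -0.9, 6.3]
width: 0.0555
```

```bash
cat > look.py <<'E'
import sys
from fit import *
from plan import *
t=sys.argv[1]
st(); p=camera_params("wrist"); im,d=snapshot("wrist"); cv2.imwrite(f"pics/w{t}.png",im)
W=cloud("wrist",d,p); ex,ey=fr(); D=(W[...,:2]-O)@np.stack([ex,ey],1)*1000
hsv=cv2.cvtColor(im,cv2.COLOR_BGR2HSV); H,S,V=[hsv[...,i].astype(int) for i in range(3)]
def sl(m,nm):
    m=m&(d>0); 
    if m.sum()<50: print(nm,'few',m.sum()); return
    y,zz=D[m][:,1],W[m][:,2]*1000; a=np.polyfit(y,zz,1); print(nm,m.sum(),'slope',round(np.degrees(np.arctan(a[0]))*np.pi/180,3),'x',np.round(np.percentile(D[m][:,0],[2,98])),'y',np.round(np.percentile(y,[2,98])),'z',np.round(np.percentile(zz,[2,98])))
Dx,Dy,Z=D[...,0],D[...,1],W[...,2]*1000
sl(((H<4)|(H>175))&(S>180)&(Dy>20)&(Dy<55)&(Z<60)&(Dx<0),'ledge')
sl((H>=5)&(H<18)&(S>190)&(V>90)&(Dy<-14)&(Dy>-66)&(Dx>-5)&(Dx<55)&(Z>20),'flap')
sl((H>105)&(H<128)&(S>120)&(Z>36)&(Dy<-8),'lid')
im2,d2=snapshot("side"); cv2.imwrite(f"pics/s{t}.png",cv2.resize(im2[180:360,230:430],None,fx=4,fy=3.3,interpolation=cv2.INTER_CUBIC))
st()
E
python3 look.py 4
```

```text
t 5.97 p [538.1 -93.6 192.2] dock [-127.     0.4] yth -4.11 tilt [-3.e-04 -6.e-04 -1.e+00] F [ 0.56 -0.91  6.31] M [-0.09  0.08  0.02] w 55.5
ledge 14340 slope -0.48 x [-158.  -18.] y [20. 35.] z [18. 27.]
flap few 0
lid 29752 slope -0.005 x [-103.  -27.] y [-53. -15.] z [38. 41.]
t 6.07 p [538.  -93.5 192.2] dock [-126.9    0.5] yth -4.11 tilt [-4.e-04 -5.e-04 -1.e+00] F [ 0.72 -0.71  5.5 ] M [-0.11  0.07  0.05] w 55.5
```

View pics/w4.png

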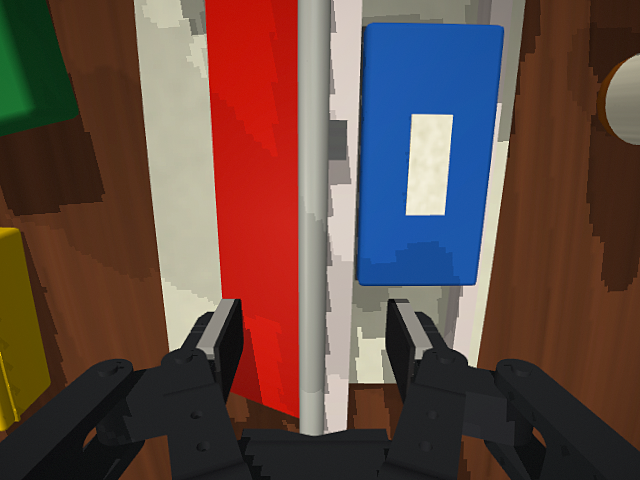

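View pics/s4.png

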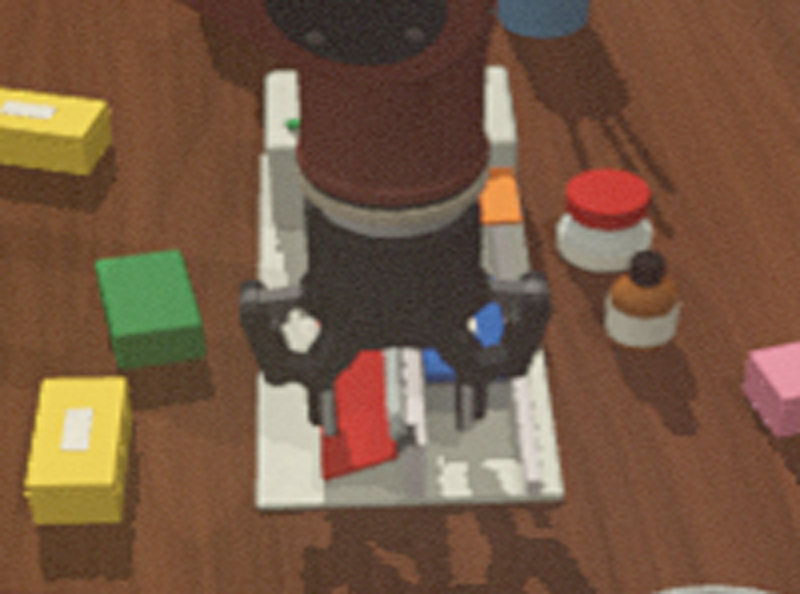

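Request:
play_rows --increments '[{"linear":[0.003,0,-0.001],"yaw":0},{"linear":[0.004,0,0],"yaw":0},{"linear":[0.004,0,0],"yaw":0},{"linear":[0.004,0,0],"yaw":0},{"linear":[0.004,0,0],"yaw":0},{"linear":[0.004,0,0],"yaw":0},{"linear":[0.004,0,0],"yaw":0},{"linear":[0.003,0,0],"yaw":0},{"linear":[0,0,0],"yaw":0},{"linear":[0,0,0],"yaw":0}]'

```text
time: 6.9
position: [0.54, -0.0627, 0.1925]
tool_rot: [[0.072, 0.997, -0.001], [0.997, -0.072, 0.001], [0.001, -0.001, -1.0]]
wrist_force: [-1.2, 1.0, 1.7]
width: 0.0553
```

```bash
python3 look.py 5
```

```text
t 6.9 p [540.  -62.7 192.5] dock [-96.    0.8] yth -4.11 tilt [-7.0e-04  1.2e-03 -1.0e+00] F [-1.24  0.97  1.68] M [0.11 0.45 0.03] w 55.3
ledge 12473 slope -0.471 x [-144.   -9.] y [20. 36.] z [19. 27.]
flap 4990 slope -0.009 x [2. 7.] y [-65. -15.] z [54. 59.]
lid 27869 slope -0.005 x [-81.  -6.] y [-54. -16.] z [38. 41.]
t 7.0 p [540.  -62.8 192.5] dock [-96.1   0.8] yth -4.14 tilt [-6.0e-04  1.4e-03 -1.0e+00] F [-1.67  2.17  3.41] M [ 0.27  0.46 -0.05] w 55.3
```

View pics/w5.png

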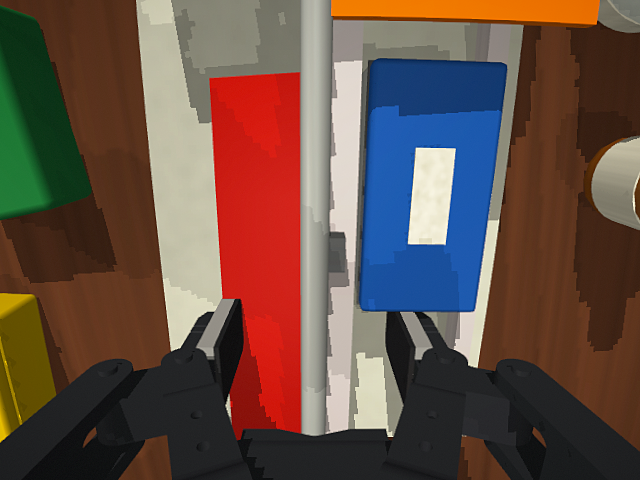

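View pics/s5.png

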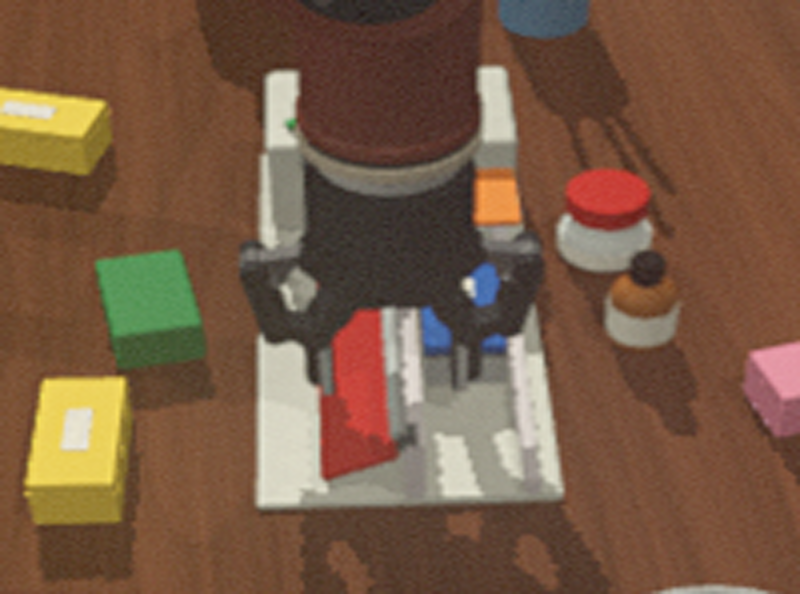

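Request:
play_rows --increments '[{"linear":[0.003,0,0],"yaw":0},{"linear":[0.004,0,0],"yaw":0},{"linear":[0.004,0,0],"yaw":0},{"linear":[0.004,0,0],"yaw":0},{"linear":[0.004,0,0],"yaw":0},{"linear":[0.004,0,0],"yaw":0},{"linear":[0.004,0,0],"yaw":0},{"linear":[0.004,0,0],"yaw":0},{"linear":[0.004,0,0],"yaw":0},{"linear":[0.004,0,0],"yaw":0},{"linear":[0.004,0,0],"yaw":0},{"linear":[0.004,0,0],"yaw":0},{"linear":[0.003,0,0],"yaw":0},{"linear":[0,0,0],"yaw":0},{"linear":[0,0,0],"yaw":0}]'

```text
time: 8.25
position: [0.5438, -0.013, 0.1927]
tool_rot: [[0.072, 0.997, 0.0], [0.997, -0.072, 0.001], [0.001, 0.0, -1.0]]
wrist_force: [-1.8, 0.5, 3.7]
width: 0.0551
```

```bash
python3 look.py 6
```

```text
t 8.25 p [543.8 -13.  192.7] dock [-46.1   0.7] yth -4.12 tilt [ 2.e-04  1.e-03 -1.e+00] F [-1.79  0.54  3.68] M [-0.07  0.35 -0.01] w 55.1
ledge 6408 slope -0.466 x [-97.  -8.] y [20. 36.] z [19. 27.]
flap 40610 slope -0.003 x [ 4. 51.] y [-65. -15.] z [56. 59.]
lid 9759 slope -0.004 x [-33.  -3.] y [-54. -16.] z [38. 41.]
t 8.35 p [543.8 -13.1 192.7] dock [-46.3   0.7] yth -4.14 tilt [ 2.0e-04  1.1e-03 -1.0e+00] F [-1.72  1.05  3.43] M [ 0.22  0.28 -0.06] w 55.7
```

View pics/w6.png

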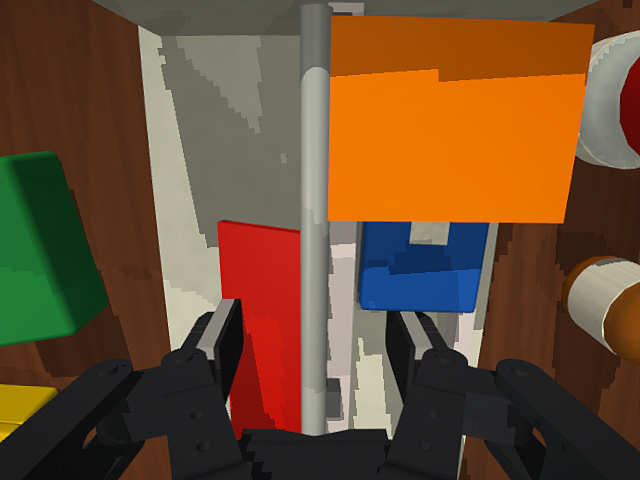

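Request:
play_rows --increments '[{"linear":[0.002,0,0],"yaw":0},{"linear":[0.002,0,0],"yaw":0},{"linear":[0.002,0,0],"yaw":0},{"linear":[0,0,0],"yaw":0},{"linear":[0,0,0],"yaw":0}]'

```text
time: 8.77
position: [0.5442, -0.0075, 0.1927]
tool_rot: [[0.072, 0.997, 0.0], [0.997, -0.072, -0.0], [-0.0, 0.0, -1.0]]
wrist_force: [-1.3, -2.9, 3.7]
width: 0.0555
```

Request:
play_rows --increments '[{"linear":[0.001,0,0],"yaw":0},{"linear":[0.001,0,0],"yaw":0},{"linear":[0,0,0],"yaw":0},{"linear":[0,0,0],"yaw":0}]'

```text
time: 9.1
position: [0.5443, -0.0055, 0.1927]
tool_rot: [[0.072, 0.997, 0.0], [0.997, -0.072, 0.0], [0.0, 0.0, -1.0]]
wrist_force: [-1.5, -2.9, 3.9]
width: 0.0552
```

Request:
play_rows --increments '[{"linear":[0.001,0,0],"yaw":0},{"linear":[0.001,0,0],"yaw":0},{"linear":[0,0,0],"yaw":0},{"linear":[0,0,0],"yaw":0}]'

```text
time: 9.43
position: [0.5445, -0.0035, 0.1927]
tool_rot: [[0.072, 0.997, 0.0], [0.997, -0.072, 0.0], [0.0, 0.0, -1.0]]
wrist_force: [-2.2, -4.4, 4.4]
width: 0.0558
```

Request:
play_rows --increments '[{"linear":[0.001,0,0],"yaw":0},{"linear":[0.001,0,0],"yaw":0},{"linear":[0,0,0],"yaw":0},{"linear":[0,0,0],"yaw":0}]'

```text
time: 9.77
position: [0.5447, -0.0028, 0.1927]
tool_rot: [[0.072, 0.997, 0.0], [0.997, -0.072, -0.002], [-0.002, 0.0, -1.0]]
wrist_force: [-1.6, -10.2, 2.4]
width: 0.0555
```

```bash
python3 look.py 7
```

```text
t 9.77 p [544.7  -2.8 192.7] dock [-35.9   0.6] yth -4.15 tilt [ 3.0e-04 -2.3e-03 -1.0e+00] F [ -1.57 -10.15   2.43] M [-1.72  0.41 -0.31] w 55.5
ledge 5342 slope -0.465 x [-89.  -7.] y [20. 35.] z [19. 27.]
flap 38218 slope -0.006 x [ 4. 52.] y [-65. -15.] z [56. 59.]
lid 6555 slope -0.003 x [-24.  -4.] y [-54. -16.] z [38. 41.]
t 9.87 p [544.7  -2.8 192.7] dock [-35.9   0.6] yth -4.16 tilt [ 2.0e-04 -2.2e-03 -1.0e+00] F [-2.02 -9.64  2.55] M [-1.65  0.4  -0.21] w 55.7
```

Request:
play_rows --increments '[{"linear":[0.001,0,0],"yaw":0},{"linear":[0.001,0,0],"yaw":0},{"linear":[0,0,0],"yaw":0},{"linear":[0,0,0],"yaw":0}]'

```text
time: 10.2
position: [0.5451, -0.0021, 0.193]
tool_rot: [[0.073, 0.997, 0.001], [0.997, -0.073, -0.005], [-0.005, 0.001, -1.0]]
wrist_force: [-3.2, -17.4, 3.1]
width: 0.0557
```

```bash
python3 look.py 8
```

```text
t 10.2 p [545.1  -2.1 193. ] dock [-35.2   0.3] yth -4.19 tilt [ 9.0e-04 -4.8e-03 -1.0e+00] F [ -3.18 -17.36   3.14] M [-2.84  0.49 -0.59] w 55.7
ledge 5217 slope -0.467 x [-88.  -7.] y [20. 35.] z [19. 27.]
flap 38054 slope -0.007 x [ 4. 51.] y [-65. -15.] z [56. 59.]
lid 6509 slope -0.004 x [-24.  -4.] y [-54. -17.] z [38. 41.]
t 10.3 p [545.1  -2.1 193. ] dock [-35.2   0.3] yth -4.19 tilt [ 9.0e-04 -4.7e-03 -1.0e+00] F [ -2.08 -17.93   3.85] M [-2.86  0.4  -0.59] w 55.8
```

View pics/w8.png

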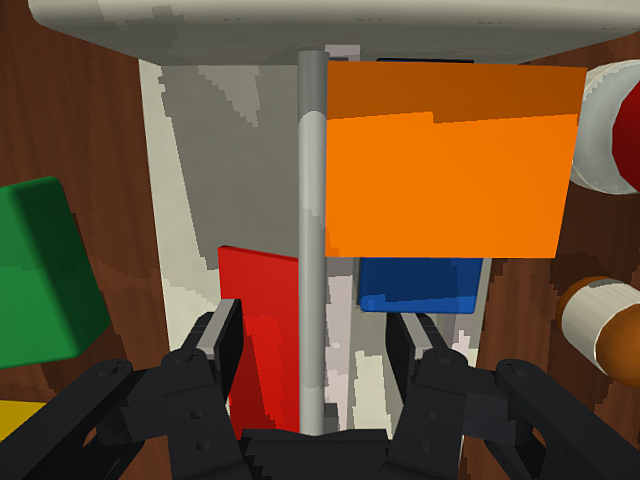

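Request:
play_rows --increments '[{"linear":[-0.001,0,0],"yaw":0},{"linear":[-0.001,0,0],"yaw":0},{"linear":[-0.001,0,0],"yaw":0},{"linear":[-0.002,0,0],"yaw":0},{"linear":[-0.002,0,0],"yaw":0},{"linear":[-0.002,0,0],"yaw":0},{"linear":[0,0,0],"yaw":0},{"linear":[0,0,0],"yaw":0}]'

```text
time: 10.97
position: [0.5439, -0.0081, 0.1925]
tool_rot: [[0.072, 0.997, -0.001], [0.997, -0.072, 0.001], [0.001, -0.001, -1.0]]
wrist_force: [-0.2, 3.4, 3.0]
width: 0.0554
```

```bash
python3 look.py 9
```

```text
t 10.97 p [543.9  -8.1 192.5] dock [-41.3   1. ] yth -4.12 tilt [-6.e-04  7.e-04 -1.e+00] F [-0.22  3.38  2.97] M [ 0.57  0.34 -0.08] w 55.4
ledge 5995 slope -0.463 x [-93.  -8.] y [20. 36.] z [19. 27.]
flap 39500 slope -0.004 x [ 4. 51.] y [-65. -15.] z [56. 59.]
lid 7127 slope -0.003 x [-24.  -4.] y [-54. -16.] z [38. 41.]
t 11.07 p [543.9  -8.2 192.6] dock [-41.4   1. ] yth -4.11 tilt [-5.e-04  4.e-04 -1.e+00] F [-1.37  2.44  3.7 ] M [ 0.5   0.29 -0.07] w 55.5
```

Case stayed put (rear −24 in my frame, flap front +3: 27 mm sticking out). Lift now.

Request:
play_rows --increments '[{"linear":[0,0,-0.003],"yaw":0},{"linear":[0,0,-0.004],"yaw":0},{"linear":[0,0,-0.004],"yaw":0},{"linear":[0,0,-0.004],"yaw":0},{"linear":[0,0,-0.004],"yaw":0},{"linear":[0,0,-0.005],"yaw":0},{"linear":[0,0,-0.008],"yaw":0},{"linear":[0,0,-0.015],"yaw":0},{"linear":[0,0,-0.025],"yaw":0},{"linear":[0,0,-0.03],"yaw":0},{"linear":[0,0,-0.03],"yaw":0},{"linear":[0,0,-0.025],"yaw":0},{"linear":[-0.02,0,-0.015],"yaw":0},{"linear":[-0.02,0,0],"yaw":0},{"linear":[-0.015,0,0],"yaw":0},{"linear":[-0.01,0,0],"yaw":0},{"linear":[0,0,0],"yaw":0},{"linear":[0,0,0],"yaw":0},{"linear":[0,0,0],"yaw":0},{"linear":[0,0,0],"yaw":0}]'

```text
time: 12.73
position: [0.5394, -0.0726, 0.3644]
tool_rot: [[0.071, 0.997, -0.001], [0.997, -0.071, 0.0], [0.0, -0.001, -1.0]]
wrist_force: [0.4, -0.5, -0.3]
width: 0.0555
```

```bash
python3 look.py 10; python3 - <<'E'
from h import *
im,d=snapshot("top"); cv2.imwrite("pics/t10.png",im)
im,d=snapshot("side"); cv2.imwrite("pics/side10.png",im)
E
```

```text
t 12.73 p [539.4 -72.6 364.4] dock [-106.     0.6] yth -4.08 tilt [-5.e-04  5.e-04 -1.e+00] F [ 0.36 -0.46 -0.3 ] M [-0.01  0.04 -0.03] w 55.5
ledge 6135 slope -0.229 x [-159.  -10.] y [20. 43.] z [28. 35.]
flap 5373 slope 0.24 x [ 3. 45.] y [-65. -15.] z [41. 54.]
lid 2294 slope -0.046 x [-25.   2.] y [-55. -17.] z [38. 41.]
t 12.83 p [539.4 -72.7 364.5] dock [-106.     0.6] yth -4.07 tilt [-5.e-04  3.e-04 -1.e+00] F [-0.02  0.52  0.06] M [ 0.05 -0.01  0.01] w 55.5
```

View pics/w10.png

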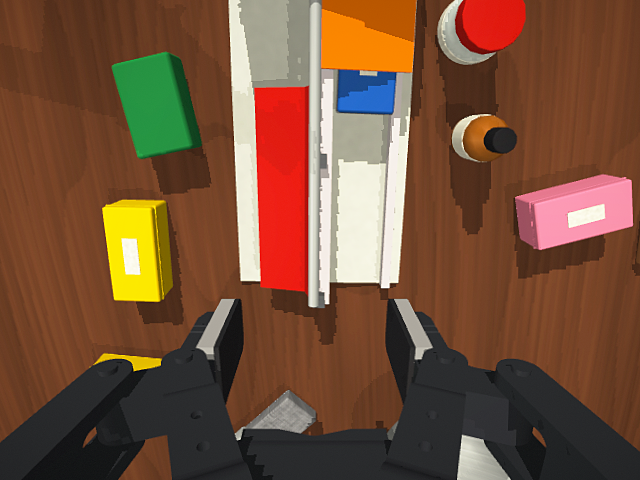

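View pics/side10.png

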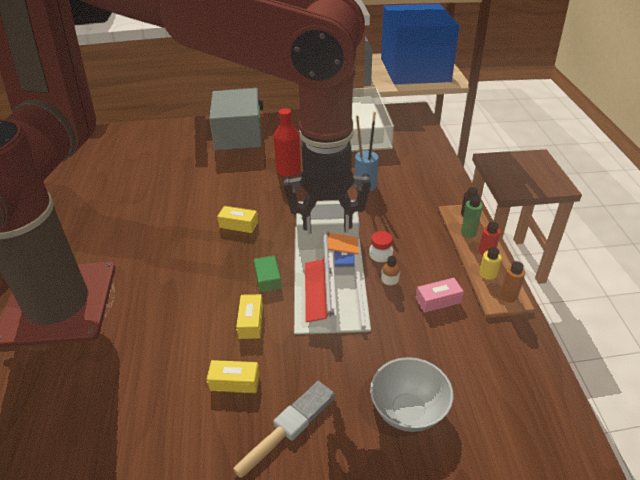

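```bash
python3 -c "
from rig import env
print(env.close_job())"
```

```text
the job is handed in; nothing more can be done
None
```

The blue-lidded case is in the dock, home against the bumper with the flap resting on its lid. I handed the job in at about 13 s of the 42 s allowed.

**What I did:** I lowered one fingertip onto the red ledge, which opened the flap to about 0.66 rad. I held it there while the other fingertip pushed the case about 80 mm along the lane. I then backed off 6 mm, lifted off gently and took the hand clear.

**Last checks:**
- **Case home:** the pushing force rose steeply to about 17 N while the case had stopped moving. Its rear sticks out about 27 mm in front of the flap, and it did not move when I backed off.
- **Flap:** it sits at about 0.42 rad, close to the expected 0.4 for resting on the lid.
- **Hand:** it was clear of everything, with the wrist force about zero.
- **Bystanders:** bottles, jars, look-alikes and other things look unmoved in the side picture; I compared this by eye only.

**Disagreements:** the first estimates of the dock's position were 2 to 4 mm apart between cameras. I corrected the sideways offset from a closer wrist view before touching anything. About 2 to 3 mm of offset along the lane remained, so I judged "home" by the force and by how far the case stuck out, not by absolute position.

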